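Make the paper cutter safe for a knife change

ROBOT

A 7-joint arm with a two-finger parallel gripper is mounted at the origin on the work surface. World frame = base frame: x ahead of the robot, y to its left, z up, the work surface at z = 0. Lengths are in m, angles in rad, forces in N, time in s.
With the tool pointing down it reaches from about 0.35 to 0.9 m from the base axis. Payload 19.9 kg.
Tool frame: the origin (TCP) lies at the very end of the fingers, on their centre line; the grasp point (between the pads) lies 19 mm behind it; z points along the fingers, x is the direction in which the jaws open and shut, and the axes are right-handed (so a half turn about z gives the same grasp; the last joint's range is limited). The gripper opens to 85 mm and grips with 20 to 120 N. Pads are 22 mm wide; open, the fingers measure 114 mm over their backs; the gripper's body (76 mm by 85 mm) begins 54 mm behind the grasp point. The pads swing forward as they close: fully open they stand 13 mm farther back than shut.
Start: joints at [-1.375, 0.417, -0.01, 1.614, 0.005, 1.111, -0.053], TCP at [0.147, 0.608, 0.231] pointing down, gripper open.
Joint ranges: [-2.81, 2.81], [-0.39, 2.02], [-1.27, 1.25], [0.06, 2.57], [-1.19, 4.33], [0.19, 2], [-2.82, 2.82]. Speed limits (rad/s): [1.89, 1.89, 2.39, 2.39, 3.01, 3.01, 3.01].

INTERFACE

Orientations are given as a unit quaternion [w, x, y, z].
In Python, from cell import * gives the robot as it stands. The module is installed in compiled form; this text tells all that it offers.
- The arm moves only by the tool apply_moves, never from a script. Its argument "steps" is a list of rows, each an object with "jaw": the closure, from -1 (fully open) to 1 (shut); "translation": the shift along the world's x, y, z in units of 30 mm (1.0 is 30 mm), a list of three; "roll": the turn about the world's z in units of 5 degrees (1.0 is 5 degrees). In form: [{"jaw": jaw, "translation": [dx, dy, dz], "roll": roll}, ...]. A call has exactly 8 rows; each row shifts and turns the commanded pose from where the row before left it; what a row does not reach is not made up. A row lasts 1/10 s, in which the tool goes at most 50 mm and 8.59 degrees, less where a joint would pass 70% of its speed; a pose out of reach is approached as far as the arm can. A call is refused whole if a number of a shift passes 1 or a number of a turn 1, either way. A call with a gripper value outside its range is refused whole. The fingers move at their own pace and stop on an object; "force" is the grip in N (left out, the last holds). Time passes only in rows, so rows that do not move let the fingers close, or fill a call up. It gives the time, the measured TCP pose, the force and the opening at its end, in the units of the state.
- state(): the state, without advancing time (a new reading comes with each control period).
- grab_frame(name): name is "side" or "top" or "wrist"; returns the picture (400x640x3 uint8, blue, green, red); there is no depth.
- get_calibration(name): a dict with "fx", "fy", "cx", "cy" (pixels), "position" and "rotation" of the camera in the world. Camera axes: x right, y down, z forward; pixel columns grow to the right and rows downward; lengths in m; the calibration is good to about 2 mm. A picture is of the moment at which its call begins: read the wrist's pose just before it. get_calibration takes no time and is no camera call; for the wrist camera it gives the pose at the moment of the call.
- close_job(): hands the job in, once; it reports no verdict.
The state is a dict: "clock": time; "q": joint angles; "joint_velocities": joint speeds; "joint_torque": joint torques, N m; "position": TCP position; "tcp_rot": TCP orientation; "wrist_force": force on the tool from outside, world axes, zero at the start; "wrist_torque": the same for the moment, N m; "width": finger opening in m.
Only numpy, scipy, OpenCV 4.12 (cv2) and the standard library are available. Lean on these libraries where they do the work, as an engineer would, in place of code of your own. Each camera call takes 0.05 s, during which the arm holds its last target. There are 200 camera calls.

TASK

Make the paper cutter safe for a knife change, by pressing alone: first push the raised half of the wide rocker right down so that it rocks over, then push the mushroom stop button fully down, and last push the square plunger fully home. Do each only after the one before is done, leave the narrow rocker alone, and neither shift nor pick up the tape, jar, pencil pot or wrench.

Things in the scene. Friction and masses are not known exactly. Their poses are not given: they have to be found in the camera images.
- console: Fixed grey box 210 x 370 x 55 mm. Origin on the table; box spans x -90 to 120, y -185 to 185 mm; x away from the robot at yaw 0, y left along the row, z up. On top, in a row at x -30, y -127.5, -42.5, 42.5, 127.5 mm, in any order: wide rocker, narrow rocker, mushroom, plunger, each on a black plate 92 mm long with a white moving part. Behind the row a flat ledge.
- wide_rocker_press (a point): On the surface of the raised half (near side, console -x) of the wide rocker, 22 mm from its pivot. V paddle 46 mm wide, two halves 36 mm long; the far half starts level. Pivot along console y at console x -30, 69 mm above the table. This point starts 80 mm up, 19 mm nearer than the pivot; rocked over, this half lies level 69 mm up (black frame 63), the point 22 mm nearer than the pivot.
- wide_rocker (a joint): Angle of the wide rocker, rad: 0 near half raised, 0.5 near half right down (stop). Stays where it is left; takes about 3 N at the press point.
- narrow_rocker_press (a point): The same point of the narrow rocker: same shape, length and heights, but only 18 mm wide. Not part of the job.
- narrow_rocker (a joint): Angle of the narrow rocker, rad, 0 to 0.5 as above; starts near 0 and must stay so.
- mushroom_top (a point): Top centre of the mushroom stop button: round domed white head 44 mm across, 15 mm high, on a 20 mm stem. Top 94 mm above the table when up, 84 mm when fully down (black collar below it 68 mm). Moves straight down.
- mushroom (a joint): How far the mushroom button is pushed, m: 0 up, 0.010 fully down (stop). No return spring, stays where it is left; takes about 4 N.
- plunger_top (a point): Top centre of the square interlock plunger: flat-topped white bar 30 x 30 mm. Top 87 mm above the table when out, 77 mm when fully home, still 8 mm proud of its black guide (44 x 44 mm, top 69 mm). Moves straight down.
- plunger (a joint): How far the plunger is pushed, m: 0 out, 0.010 fully home (stop). No return spring, stays where it is left; takes about 4 N.
- tape: Loose roll of paper tape, 68 mm across, 24 mm high, lying on the console's ledge behind the row. Origin at its underside's centre. Bystander.
- jar: Loose jar 56 mm across, 70 mm high, on the table in front of the console. Origin at its underside's centre. Bystander.
- pot: Loose black square pencil pot 80 x 80 x 75 mm (pencils to about 125 mm), on the table at the right end of the console. Origin at its underside's centre. Bystander.
- wrench: Loose steel wrench, about 180 mm long along its x, flat on the table at the left end of the console. Bystander.

How it is judged:
By the outcome, as a careful person would: the job done as asked, in the order asked, and still so for the second after the job is handed in, with the robot touching nothing.
It also fails if it takes over 40 s, if anything falls off the work surface, if the arm or the gripper's body presses on something with over 40 N, if the wrist force passes 120 N, or if a joint passes its speed limit or range.

## Working session

There is one attempt and no reset: what is moved stays moved. The work goes in short steps, Python scripts to look and compute and a tool call to move; the robot and the scene stay as the last step left them, time stands still between calls to the robot, and variables do not carry over. Pictures are saved under pics/ and viewed, about 8 in all and at most 12, crops included, and the job is handed in when it is done.

Besides the shell and the picture viewer there is one more tool, called after "Call:" by a JSON object that holds its "fn" and its "kwargs". apply_moves: Moves the arm, as the interface text tells. Its arguments: {"type":"object","properties":{"steps":{"type":"array","items":{"type":"object","properties":{"jaw":{"type":"number"},"translation":{"type":"array","items":{"type":"number"}},"roll":{"type":"number"}}}},"force":{"type":"number"}},"required":["steps"]}

```bash
mkdir -p pics
python3 - <<'E'
from cell import *
import cv2
for n in("top","side"):
    cv2.imwrite(f"pics/{n}0.png",grab_frame(n)); c=get_calibration(n); print(n,c)
s=state();print(s)
E
```

```text
top {'fx': 392.88598287531556, 'fy': 392.88598287531556, 'cx': 317.04617285211003, 'cy': 209.228072374582, 'position': array([0.44102835, 0.01459014, 1.00115637]), 'rotation': array([-0.05978858,  0.71309088, -0.69670636,  0.05026892])}
side {'fx': 473.42639883420145, 'fy': 473.42639883420145, 'cx': 321.1794066203898, 'cy': 200.3555524417401, 'position': array([0.34026119, 0.93138709, 0.7818497 ]), 'rotation': array([ 0.04931538, -0.11978225,  0.88553953, -0.44613893])}
{'clock': 0.1, 'q': array([-1.37551669,  0.41791739, -0.01033298,  1.61407202,  0.00471554,
        1.11066843, -0.05296661]), 'joint_velocities': array([ 2.07252906e-04, -5.76365169e-04, -1.69829181e-04, -5.31410026e-04,
       -1.20538847e-03,  5.53255832e-05, -1.25149011e-03]), 'joint_torque': array([ 1.49777887e-03, -8.65837169e+01,  6.80108238e-01, -4.35633016e+01,
        1.92116766e-02,  5.10994651e-03, -1.37864054e-04]), 'position': array([0.14653615, 0.60728767, 0.23073838]), 'tcp_rot': array([ 3.54220131e-04,  7.85652466e-01,  6.18667868e-01, -3.81670117e-04]), 'wrist_force': array([ 0.88807914, -0.83705604, -0.05907636]), 'wrist_torque': array([-0.01391322, -0.00436298,  0.0015008 ]), 'width': 0.08552552761259681}
```

View pics/top0.png

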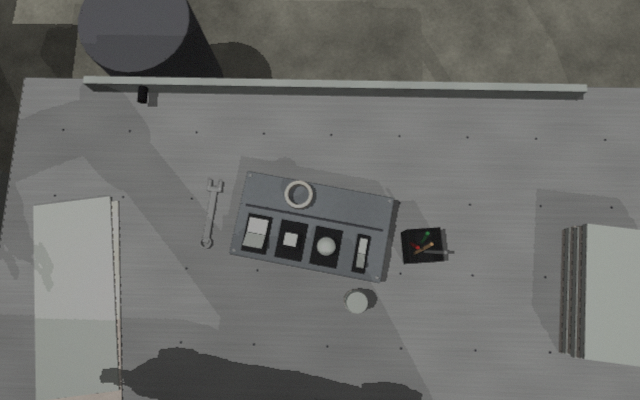

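View pics/side0.png

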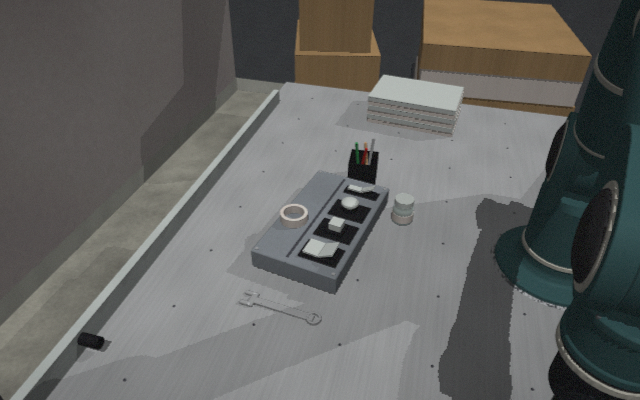

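Top view, left to right: wide rocker (256,233), plunger (290,240), mushroom (326,246), narrow rocker (362,253). The tape is on the ledge, the jar is at (357,302) in front, the pot is on the right and the wrench on the left.

```bash
cat > h.py <<'E'
from cell import *
import cv2, numpy as np
from scipy.spatial.transform import Rotation as R
def Rm(q): return R.from_quat(np.r_[q[1:],q[0]]).as_matrix()
def ray(c,u,v,z):
    d=Rm(c['rotation'])@np.array([(u-c['cx'])/c['fx'],(v-c['cy'])/c['fy'],1]); p=c['position']
    return p+d*(z-p[2])/d[2]
def proj(c,P):
    p=Rm(c['rotation']).T@(np.array(P)-c['position']); return p[0]/p[2]*c['fx']+c['cx'],p[1]/p[2]*c['fy']+c['cy']
E
python3 - <<'E'
from h import *
c=get_calibration('top'); im=cv2.imread('pics/top0.png'); g=im.max(2)
roi=np.zeros_like(g); cv2.fillPoly(roi,[np.array([[238,205],[390,232],[382,278],[232,252]])],255)
for nm,m,z in(('white',(g>135),.08),('black',(g<45),.06)):
    m=(m&(roi>0)).astype('uint8')
    n,l,s,ce=cv2.connectedComponentsWithStats(m)
    for i in range(1,n):
        if s[i][4]>25:
            print(nm,s[i],ce[i].round(1),ray(c,*ce[i],z).round(4))
# plates: black|white filled
m=cv2.morphologyEx((((g<45)|(g>135))&(roi>0)).astype('uint8'),cv2.MORPH_CLOSE,np.ones((3,3)))
P=[]
for k in cv2.findContours(m,0,2)[0]:
    if cv2.contourArea(k)>200:
        r=cv2.minAreaRect(k); p=ray(c,*r[0],.06); print('plate',r,p.round(4))
print(g[225:262:3,240:380:4])
cv2.imwrite('pics/c.png',cv2.resize(im[160:320,190:470],None,fx=2.8,fy=2.8,interpolation=cv2.INTER_CUBIC))
E
```

```text
white [244 218  24  29 466] [255.6 231.8] [0.5285 0.1724 0.08  ]
white [284 233  13  14 139] [289.9 239.1] [0.5132 0.0907 0.08  ]
white [318 238  15  15 173] [325.  245.7] [0.4997 0.0082 0.08  ]
white [359 239   8  22 102] [362.4 246.8] [ 0.499  -0.0792  0.08  ]
black [242 214  30  40 267] [260.3 236.5] [0.5194 0.1637 0.06  ]
black [275 220  33  41 798] [291.3 240.2] [0.5122 0.0891 0.06  ]
black [310 226  33  42 698] [325.9 246.9] [0.4981 0.0057 0.06  ]
black [352 234  18  39 208] [360.1 254.3] [ 0.4826 -0.076   0.06  ]
plate ((360.810791015625, 253.1351318359375), (12.823122024536133, 37.811767578125), 9.462321281433105) [ 0.4853 -0.0776  0.06  ]
plate ((325.8018798828125, 246.55661010742188), (26.844696044921875, 37.53343200683594), 10.61965560913086) [0.4989 0.006  0.06  ]
plate ((291.0384826660156, 239.8076934814453), (26.67179298400879, 37.654296875), 11.309932708740234) [0.5131 0.0896 0.06  ]
plate ((256.84619140625, 233.2692413330078), (24.51451301574707, 37.06594467163086), 11.309932708740234) [0.5269 0.1725 0.06  ]
[[106 107 124 159 160 160 160  24 108 108  77  34  32  32  3
[... 1125 characters left out ...]
  28  96  96  34  35  34  28  30  24  26  90 101
   39  35 157 160 159 140  28  76  98  97  96  30 160 161  45 106 108]
 [ 99  98  96  63  43  31  28  94  97  33  32  32  31  32  31  31  97 100
   33  32 126 143 137  92  24  93  98  97  95  26 148 162  81 107 108]
 [ 85  93  97  97  95 100  95  97  97  36  34  30  33  31  34  33  97  97
   32  33  32  77  65  25  34  97  98  95  95  31 134 116  88 110 106]
 [117 116 115  88  85  95  96  96  99  96  92  59  33  34  33  32  99  98
   32  30  33  32  32  30  31  98  95  98  95  56 128 106 105 108 109]
 [117 114 117 112 113 113 106  87  83  96  98  99  97 102  81  59  98  90
   32  34  31  30  33  30  28  98  98 100  75  88 131 101 105 105 106]]
```

View pics/c.png

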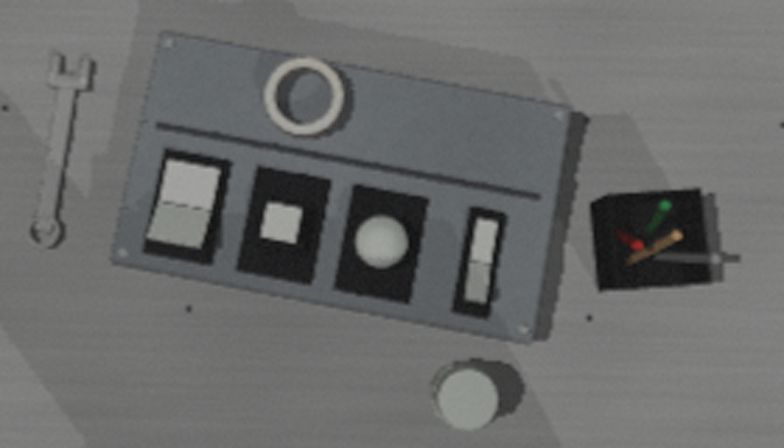

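Call:
{"fn": "apply_moves", "kwargs": {"steps": [{"jaw": 1,"translation": [0.74,-0.9,0],"roll": 0.1},{"jaw": 1,"translation": [0.74,-0.9,0],"roll": 0.1},{"jaw": 1,"translation": [0.74,-0.9,0],"roll": 0.1},{"jaw": 1,"translation": [0.74,-0.9,0],"roll": 0.1},{"jaw": 1,"translation": [0.74,-0.9,0],"roll": 0.1},{"jaw": 1,"translation": [0.74,-0.9,0],"roll": 0.1},{"jaw": 1,"translation": [0.74,-0.9,0],"roll": 0.1},{"jaw": 1,"translation": [0.74,-0.9,0],"roll": 0.1}], "force": 40}}

```text
clock: 0.9
position: [0.3248, 0.3902, 0.2311]
tcp_rot: [0.0, 0.763, 0.646, -0.0]
wrist_force: [0.5, 0.5, 0.4]
width: -0.0001
```

Call:
{"fn": "apply_moves", "kwargs": {"steps": [{"jaw": 1,"translation": [0.74,-0.9,0],"roll": 0},{"jaw": 1,"translation": [0.74,-0.9,0],"roll": 0},{"jaw": 1,"translation": [0.74,-0.9,-0.3],"roll": 0},{"jaw": 1,"translation": [0.74,-0.9,-0.3],"roll": 0},{"jaw": 1,"translation": [0.74,-0.9,-0.3],"roll": 0},{"jaw": 1,"translation": [0.74,-0.9,-0.3],"roll": 0},{"jaw": 1,"translation": [0.74,-0.9,-0.3],"roll": 0},{"jaw": 1,"translation": [0.74,-0.9,-0.3],"roll": 0}]}}

```text
clock: 1.7
position: [0.5024, 0.1743, 0.1768]
tcp_rot: [0.0, 0.764, 0.646, -0.0]
wrist_force: [0.4, 1.6, -0.2]
width: -0.0001
```

Run:
```python
from h import *
c=get_calibration('wrist'); im=grab_frame('wrist'); cv2.imwrite('pics/w1.png',im)
for n,P in dict(wide=(.5269,.1731,.069),press=(.5052,.1768,.080),plung=(.5131,.0896,.087),mush=(.4989,.006,.094),tcp=(.5024,.1743,.1768)).items(): print(n,np.round(proj(c,P)))
```

```text
wide [323. 224.]
press [323. 206.]
plung [230. 232.]
mush [132. 235.]
tcp [320. 255.]
```

View pics/w1.png

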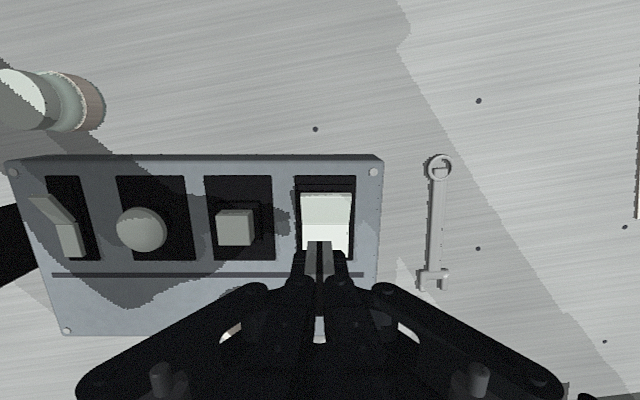

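The wrist view shows the wide rocker fold at about (325,222), the plunger at about (234,228) and the mushroom at about (141,230). The rocker agrees with prediction. The other two I'll refine by measuring.

Run:
```python
from h import *
c=get_calibration('wrist'); im=cv2.imread('pics/w1.png'); t=get_calibration('top')
g=cv2.cvtColor(im,6)
for nm,(x0,y0,x1,y1) in dict(plung=(207,200,272,256),mush=(112,195,182,255),wide=(298,190,354,250)).items():
    m=(g[y0:y1,x0:x1]>85).astype('uint8'); n,l,s,ce=cv2.connectedComponentsWithStats(m)
    i=1+np.argmax(s[1:,4]); k=cv2.findContours((l==i).astype('uint8'),0,2)[0][0]
    (a,b),r=cv2.minEnclosingCircle(k); mr=cv2.minAreaRect(k)
    print(nm,s[i],ce[i]+[x0,y0],(a+x0,b+y0,r),mr)
    for z in(.077,.085,.087,.069): print('  ',z,ray(c,*(ce[i]+[x0,y0]),z)[:2].round(4))
# plate centers at z .06 in wrist: black regions
for n,P in dict(wide=(.5269,.1731),plung=(.5131,.0896),mush=(.4989,.006)).items():
    print(n,[np.round(proj(c,(P[0]+.986*a-.167*0+0.167*b,P[1]-.167*a+.986*b,.058))) for a in(-.046,.046) for b in(-.033,.033)])
cv2.imwrite('pics/w1c.png',cv2.resize(im[140:300,0:400],None,fx=2,fy=2))
for n,uv in dict(plung=(289.9,239.1),mush=(325,245.7)).items(): print(n,ray(t,*uv,.087).round(4))
```

```text
plung [   8   12   36   34 1062] [232.70998117 228.76082863] (233.70512771606445, 228.49358940124512, 22.493911743164062) ((25.447280883789062, 28.918424606323242), (33.18157196044922, 34.21433639526367), 88.09085083007812)
   0.077 [0.5159 0.0835]
   0.085 [0.5131 0.0868]
   0.087 [0.5124 0.0876]
   0.069 [0.5188 0.0803]
mush [   0   13   52   47 1733] [137.57357184 231.83843047] (133.78491592407227, 234.5279312133789, 29.218996047973633) ((25.5, 36.0), (46.0, 51.0), 90.0)
   0.077 [ 0.5036 -0.0064]
   0.085 [ 5.012e-01 -1.000e-04]
   0.087 [0.5006 0.0014]
   0.069 [ 0.5061 -0.0126]
wide [   2    3   52   57 2682] [325.42692021 219.53504847] (326.0, 220.5625, 37.21154022216797) ((27.5, 31.0), (56.0, 51.0), 90.0)
   0.077 [0.5216 0.1714]
   0.085 [0.5186 0.1717]
   0.087 [0.5178 0.1718]
   0.069 [0.5247 0.171 ]
wide [array([293., 172.]), array([362., 172.]), array([296., 258.]), array([359., 258.])]
plung [array([205., 173.]), array([274., 173.]), array([216., 259.]), array([278., 259.])]
mush [array([117., 173.]), array([185., 173.]), array([136., 259.]), array([198., 259.])]
plung [0.5126 0.0902 0.087 ]
mush [0.4992 0.0082 0.087 ]
```

View pics/w1c.png

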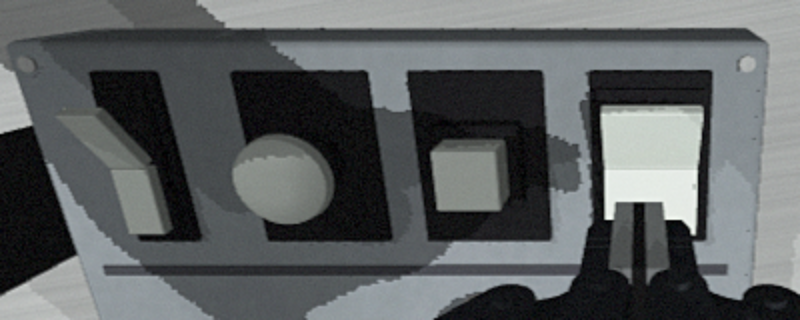

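The predictions match the plates. Now I press the wide rocker.

Call:
{"fn": "apply_moves", "kwargs": {"steps": [{"jaw": 1,"translation": [0.02,0.08,-0.9],"roll": 0},{"jaw": 1,"translation": [0,0,-0.9],"roll": 0},{"jaw": 1,"translation": [0,0,-0.9],"roll": 0},{"jaw": 1,"translation": [0,0,-0.16],"roll": 0},{"jaw": 1,"translation": [0,0,-0.16],"roll": 0},{"jaw": 1,"translation": [0,0,-0.16],"roll": 0},{"jaw": 1,"translation": [0,0,-0.16],"roll": 0},{"jaw": 1,"translation": [0,0,-0.16],"roll": 0}]}}

```text
clock: 2.55
position: [0.5027, 0.1782, 0.0727]
tcp_rot: [0.0, 0.764, 0.646, 0.001]
wrist_force: [-1.9, 0.0, 3.6]
width: -0.0003
```

Call:
{"fn": "apply_moves", "kwargs": {"steps": [{"jaw": 1,"translation": [0,0,-0.04],"roll": 0},{"jaw": 1,"translation": [0,0,-0.04],"roll": 0},{"jaw": 1,"translation": [0,0,-0.03],"roll": 0},{"jaw": 1,"translation": [0,0,-0.03],"roll": 0},{"jaw": 1,"translation": [0,0,-0.03],"roll": 0},{"jaw": 1,"translation": [0,0,0],"roll": 0},{"jaw": 1,"translation": [0,0,0],"roll": 0},{"jaw": 1,"translation": [0,0,0],"roll": 0}]}}

```text
clock: 3.35
position: [0.5026, 0.1782, 0.0687]
tcp_rot: [-0.0, 0.764, 0.646, 0.0]
wrist_force: [-12.6, -1.6, 34.2]
width: 0.0003
```

Call:
{"fn": "apply_moves", "kwargs": {"steps": [{"jaw": 1,"translation": [0,0,1],"roll": 0},{"jaw": 1,"translation": [0,0,1],"roll": 0},{"jaw": 1,"translation": [-0.02,-0.95,0],"roll": 0},{"jaw": 1,"translation": [-0.02,-0.95,0],"roll": 0},{"jaw": 1,"translation": [-0.02,-0.95,0],"roll": 0},{"jaw": 1,"translation": [-0.02,-0.95,0],"roll": 0},{"jaw": 1,"translation": [-0.02,-0.95,0],"roll": 0},{"jaw": 1,"translation": [-0.02,-0.95,0],"roll": 0}]}}

```text
clock: 4.15
position: [0.4986, 0.0056, 0.1272]
tcp_rot: [0.0, 0.764, 0.646, 0.0]
wrist_force: [0.5, -0.2, 0.1]
width: 0.0003
```

Run:
```python
from h import *
c=get_calibration('wrist'); im=grab_frame('wrist'); s=grab_frame('side')
a=cv2.resize(im[100:330,180:640],(700,350));b=cv2.resize(s[150:300,230:430],(333,250))
o=np.zeros((600,700,3),'uint8');o[:350]=a;o[350:,:333]=b;cv2.imwrite('pics/w2.png',o);print(state()['position'])
```

```text
[0.49854659 0.00306721 0.12729806]
```

View pics/w2.png

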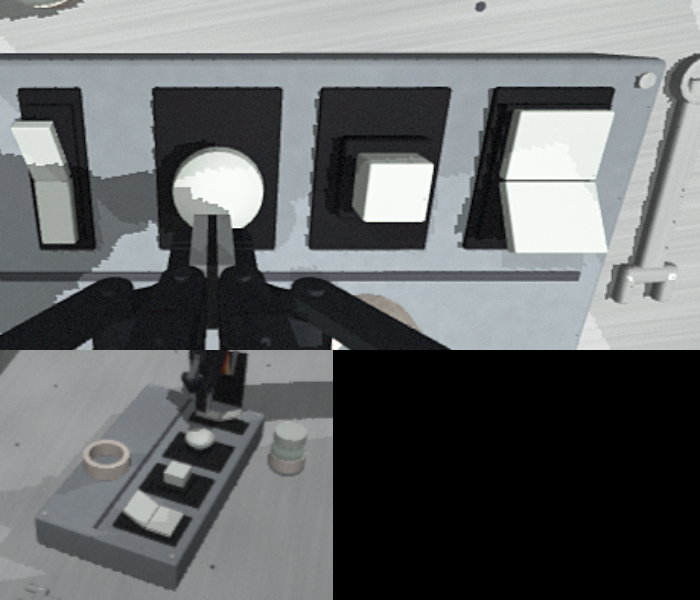

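The wide rocker is over: its far half is now raised and its near half level. The fingers sit about 3 mm right of the mushroom's centre, so I correct that and press.

Call:
{"fn": "apply_moves", "kwargs": {"steps": [{"jaw": 1,"translation": [0.02,0.1,-0.5],"roll": 0},{"jaw": 1,"translation": [0,0,-0.5],"roll": 0},{"jaw": 1,"translation": [0,0,-0.07],"roll": 0},{"jaw": 1,"translation": [0,0,-0.07],"roll": 0},{"jaw": 1,"translation": [0,0,-0.07],"roll": 0},{"jaw": 1,"translation": [0,0,-0.07],"roll": 0},{"jaw": 1,"translation": [0,0,-0.07],"roll": 0},{"jaw": 1,"translation": [0,0,0],"roll": 0}]}}

```text
clock: 5.05
position: [0.4995, 0.01, 0.0867]
tcp_rot: [0.0, 0.764, 0.646, 0.0]
wrist_force: [-0.3, -0.7, 0.1]
width: 0.0002
```

Call:
{"fn": "apply_moves", "kwargs": {"steps": [{"jaw": 1,"translation": [0,-0.05,-0.03],"roll": 0},{"jaw": 1,"translation": [0,0,-0.03],"roll": 0},{"jaw": 1,"translation": [0,0,-0.03],"roll": 0},{"jaw": 1,"translation": [0,0,-0.03],"roll": 0},{"jaw": 1,"translation": [0,0,-0.03],"roll": 0},{"jaw": 1,"translation": [0,0,0],"roll": 0},{"jaw": 1,"translation": [0,0,0],"roll": 0},{"jaw": 1,"translation": [0,0,0],"roll": 0}]}}

```text
clock: 5.85
position: [0.5001, 0.0085, 0.0835]
tcp_rot: [0.0, 0.764, 0.646, 0.001]
wrist_force: [-8.5, 1.5, 34.5]
width: 0.0001
```

Call:
{"fn": "apply_moves", "kwargs": {"steps": [{"jaw": 1,"translation": [0,0,0.7],"roll": 0},{"jaw": 1,"translation": [0,0,0.6],"roll": 0},{"jaw": 1,"translation": [0.14,0.9,0],"roll": 0},{"jaw": 1,"translation": [0.14,0.9,0],"roll": 0},{"jaw": 1,"translation": [0.14,0.9,0],"roll": 0},{"jaw": 1,"translation": [0,0,0],"roll": 0},{"jaw": 1,"translation": [0,0,0],"roll": 0},{"jaw": 1,"translation": [0,0,0],"roll": 0}]}}

```text
clock: 6.65
position: [0.5118, 0.0884, 0.121]
tcp_rot: [0.0, 0.764, 0.645, -0.0]
wrist_force: [0.6, -0.7, -0.2]
width: -0.0001
```

Run:
```python
from h import *
print([state()['position'].round(4)]); im=grab_frame('wrist'); s=grab_frame('side')
a=cv2.resize(im[100:330,90:550],(700,350));b=cv2.resize(s[150:300,230:430],(333,250))
o=np.zeros((600,700,3),'uint8');o[:350]=a;o[350:,:333]=b;cv2.imwrite('pics/w3.png',o);print(state()['position'])
```

```text
[array([0.5118, 0.0884, 0.121 ])]
[0.51192286 0.08839958 0.12112942]
```

View pics/w3.png

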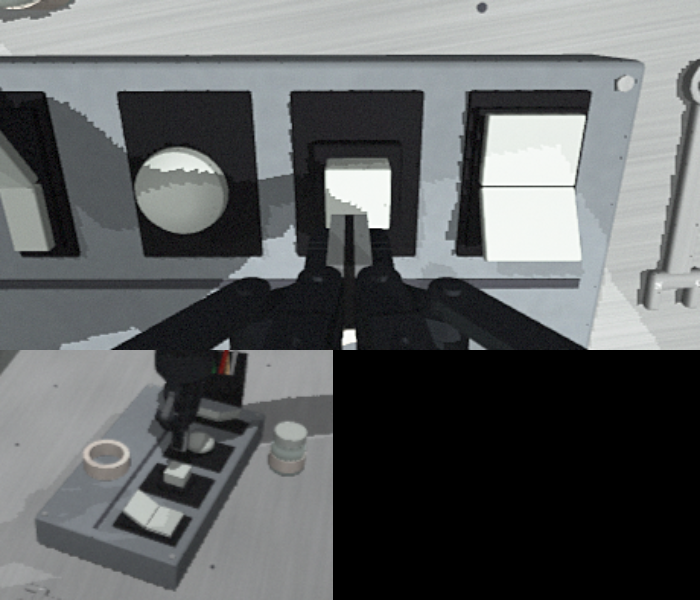

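The fingers are about 3–4 mm right of the plunger's centre (349 against 358 in the crop). I correct that and press.

Call:
{"fn": "apply_moves", "kwargs": {"steps": [{"jaw": 1,"translation": [0.02,0.1,-0.5],"roll": 0},{"jaw": 1,"translation": [0,0,-0.5],"roll": 0},{"jaw": 1,"translation": [0,0,-0.08],"roll": 0},{"jaw": 1,"translation": [0,0,-0.08],"roll": 0},{"jaw": 1,"translation": [0,0,-0.08],"roll": 0},{"jaw": 1,"translation": [0,0,-0.08],"roll": 0},{"jaw": 1,"translation": [0,0,-0.08],"roll": 0},{"jaw": 1,"translation": [0,0,0],"roll": 0}]}}

```text
clock: 7.55
position: [0.5128, 0.0924, 0.0791]
tcp_rot: [0.0, 0.764, 0.646, 0.0]
wrist_force: [0.3, -0.8, 1.0]
width: -0.0001
```

Call:
{"fn": "apply_moves", "kwargs": {"steps": [{"jaw": 1,"translation": [0,0,-0.03],"roll": 0},{"jaw": 1,"translation": [0,0,-0.03],"roll": 0},{"jaw": 1,"translation": [0,0,-0.03],"roll": 0},{"jaw": 1,"translation": [0,0,-0.03],"roll": 0},{"jaw": 1,"translation": [0,0,0],"roll": 0},{"jaw": 1,"translation": [0,0,0],"roll": 0},{"jaw": 1,"translation": [0,0,0],"roll": 0},{"jaw": 1,"translation": [0,0,0],"roll": 0}]}}

```text
clock: 8.35
position: [0.513, 0.0926, 0.0767]
tcp_rot: [0.0, 0.764, 0.646, 0.001]
wrist_force: [-7.7, -2.8, 26.5]
width: 0.0002
```

On the stop at 76.7 mm with 26 N. I retract and check.

Call:
{"fn": "apply_moves", "kwargs": {"steps": [{"jaw": 1,"translation": [0,0,0.6],"roll": 0},{"jaw": 1,"translation": [0,0,1],"roll": 0},{"jaw": 1,"translation": [0,0,1],"roll": 0},{"jaw": 1,"translation": [0,0,1],"roll": 0},{"jaw": 1,"translation": [0,0,1],"roll": 0},{"jaw": 1,"translation": [-0.5,0,0.5],"roll": 0},{"jaw": 1,"translation": [0,0,0],"roll": 0},{"jaw": 1,"translation": [0,0,0],"roll": 0}]}}

```text
clock: 9.15
position: [0.4975, 0.0927, 0.2283]
tcp_rot: [-0.0, 0.763, 0.646, 0.0]
wrist_force: [-0.1, -0.8, 0.1]
width: -0.0002
```

Run:
```python
from h import *
im=grab_frame('wrist'); s=grab_frame('side'); s0=cv2.imread('pics/side0.png')
o=np.zeros((600,800,3),'uint8');o[:340,:560]=cv2.resize(im[80:335,100:520],(560,340))
o[340:,:347]=cv2.resize(s[145:295,230:430],(347,260));o[340:,400:747]=cv2.resize(s0[145:295,230:430],(347,260));cv2.imwrite('pics/w4.png',o)
print(state()['wrist_force'])
```

```text
[0.2215669  0.87564297 0.24024129]
```

View pics/w4.png

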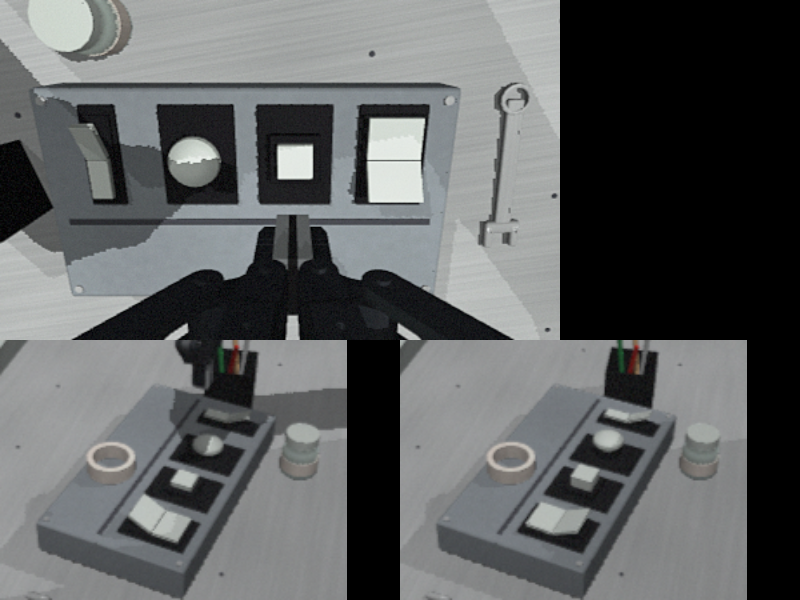

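The final view shows the wide rocker over, the mushroom and plunger both lower than in the first picture, the narrow rocker unchanged and the bystanders in place.

```bash
python3 -c "
from cell import *
print(close_job())"
```

```text
the job is handed in; nothing more can be done
None
```

The paper cutter is set for the knife change. With shut fingers I pressed the three controls in the order asked, each to its stop, and handed the job in at about 9.3 s. No verdict is reported at hand-in.

| Control | Fingertip height at the stop | Expected height | Vertical wrist force |
|---|---|---|---|
| Wide rocker, near half | 68.7 mm | 69 mm | 34 N |
| Mushroom button | 83.5 mm | 84 mm | 34 N |
| Square plunger | 76.7 mm | 77 mm | 26 N |

**Final pictures:** the wide rocker has its far half up, and the mushroom and plunger sit lower than in the first pictures. The narrow rocker still has its near half raised. The tape, jar, pot and wrench look unmoved; I judged these by eye and did not measure them. The arm ended clear of everything, with no force on the wrist.

**Disagreement:** tool y readings drifted 2–4 mm from what I had commanded. I corrected by up to 3 mm from the wrist camera, and all three presses still landed on target.

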